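# Snap a rack foot into its upright and pull-test it

## Robot

A 6-joint arm with a two-finger parallel gripper is mounted at the origin on the work surface. World frame = base frame: x ahead of the robot, y to its left, z up, the work surface at z = 0. Lengths are in mm, angles in rad, forces in N, time in s.
With the tool pointing down it reaches from about 350 to 975 mm from the base axis. Payload 7.1 kg.
Tool frame: the origin (TCP) lies midway between the tips of the shut fingers; the grasp point (between the pads) lies 19 mm behind it (ctrl.hold_point_z is the distance from the TCP to the grasp point, in mm); x points along the fingers, y is the direction in which the jaws open and shut, and the axes are right-handed (so a half turn about x gives the same grasp; the last joint's range is limited). The gripper opens to 88 mm and grips with 3 to 60 N. Pads are 20 mm wide; open, the fingers measure 115 mm over their backs; the gripper's body (75 mm by 178 mm) begins 61 mm behind the grasp point.
Start: joints at [-1.147, 0.423, 1.63, -0, 1.089, -0.019], TCP at [267.809, -564.697, 222.675] pointing down, gripper open.
Joint ranges: [-3, 3], [-0.9, 2.11], [0.09, 2.58], [-1.31, 4.45], [0.11, 2.69], [-2.54, 2.54]. Speed limits (rad/s): [2.39, 2.39, 3.01, 3.14, 3.14, 3.14].

## Interface

Orientations are given as a rotation vector (axis times angle).
In Python, from workcell import ctrl, get_image, calibration gives the robot as it stands.
- The arm moves only by the tool move_arm, never from a script. Its argument "rows" is a list of rows, each a list of 5 numbers: the shift along the world's x, y, z in mm, then the turn about the world's z in rad, then the closure, from -1 (fully open) to 1 (shut). In form: [[tx, ty, tz, roll, jaw], ...]. A call has 1 to 12 rows; each row is the pose to reach, as a shift and turn from the pose measured when the call began; what a row does not reach only later rows make up. A row lasts 1/8 s, in which the tool goes at most 62.5 mm and 10.7 degrees, less where a joint would pass 70% of its speed; a pose out of reach is approached as far as the arm can. A call with a gripper value outside its range is refused whole. The fingers move at their own pace and stop on an object; the grip force is fixed at half the most. Time passes only in rows, so rows that repeat a pose let the fingers close. It gives the time, the measured TCP pose, the force and the opening at its end, in the units of the state.
- ctrl.get_obs(): the state, without advancing time (a new reading comes with each control period).
- get_image(name): name is "scene" or "top" or "wrist"; returns the picture (400x640x3 uint8, blue, green, red); there is no depth.
- calibration(name): a dict with "fx", "fy", "cx", "cy" (pixels), "view" (4x4, takes a point from world to camera coordinates); the wrist camera has in their place "T_tool_cam" (4x4, takes a point from camera to tool coordinates, whose origin is the TCP and whose axes are the tool frame's). Camera axes: x right, y up, looking along -z (the intrinsics and any distortion apply to the point x, -y, -z); pixel columns grow to the right and rows downward; lengths in mm; the calibration is good to about 2 mm. A picture is of the moment at which its call begins: read the wrist's pose just before it. calibration takes no time and is no camera call.
- ctrl.close_job(): hands the job in, once; it reports no verdict.
The state is a dict: "t": time; "qpos": joint angles; "qvel": joint speeds; "joint_torque": joint torques, N m; "ee_pos": TCP position; "orientation": TCP orientation; "ft_force": force on the tool from outside, world axes, zero at the start; "moment": the same for the moment, N m; "width": finger opening in mm.
Only numpy, scipy, OpenCV 4.12 (cv2) and the standard library are available. Lean on these libraries where they do the work, as an engineer would, in place of code of your own. Each camera call takes 0.05 s, during which the arm holds its last target.

## Task

Take the push-in rack foot (thick, round black head) out of the plywood parts block and press it straight down into the hole in the end of the upturned white upright on the sprung gauge until it snaps fully home, pressing with no more than 20 N. Then prove that it is retained: pull the foot straight up with 10 N and keep that pull for a good second, never pulling harder than 15 N. Ease off, lower it until its head rests on the upright again, and let go, leaving everything else where it was.

Things in the scene. Friction and masses are not known exactly. Their poses are not given: they have to be found in the camera images.
- foot_center (a point): Centre of the push-in foot's head, half-way up: grasp here. Loose black plastic part, 40 to 85 g, with a round head 34 mm in diameter, 50 mm high (25 mm below to 25 mm above this point), and a round stem under it. z: its axis, upward. It starts upright in one of the block's three holes, the head resting on the block; it can shift about 2 mm there.
- foot_seat (a point): Underside of the foot's head, on its axis, 25 mm below foot_center: it rests on the upright's end face when the foot is home. Below it the stem is 9.6 mm thick for 29.5 mm, then comes a barb 19 mm in diameter with a flat shoulder towards the head.
- foot_tip (a point): Lower end of the foot's stem, 52 mm below foot_seat, 7 mm in diameter; from here the stem widens evenly to the 19 mm barb over 21 mm.
- block: Fixed plywood parts block, 66 mm (its x) by 226 mm (its y) by 58 mm high, origin at the centre of its underside. Three upright 24 mm holes in a row along its y, 70 mm apart, one at its centre. Besides the foot they hold a steel levelling bolt and a slim black plug (knob 18 mm thick, 54 mm high), which stay there. Close the fingers along the block's x to grasp.
- upright_top (a point): Centre of the hole in the upper end face of the white upright, about 137 mm above the table; z up. The upright is a stub of square tube, 52 mm wide, 95 mm long; the hole is 21.5 mm wide with a sloped rim. In it, out of sight, a sprung clip snaps shut behind the barb. The clip's depth differs between uprights, so the snapped-in foot has 2 to 12 mm of free play upward before the clip catches its shoulder and holds it against any pull.
- cradle (a joint): Height of the upright on the gauge's spring (m): 0 at rest, positive lifted, negative pressed down, stops at 9 mm either way. It gives 1 mm for every 4 N both ways, so a 10 N pull on the snapped-in foot lifts it 2.5 mm. Pushing the barb past the clip takes 5 to 12 N; a push of 16 N gets the foot surely home. A small pointer shows it on the gauge's scale. Readings are too coarse to set the pull by: feel the force.
- gauge: Fixed grey base of the sprung gauge, 120 mm (its x) by 130 mm (its y) by 24 mm high, origin at the centre of its underside; the upright stands at its centre, and a low scale plate 48 mm to its +y side (top 27 mm below the upright's end face).
Mind the look-alikes: they are no part of the job. What is shaped like the part that bears foot_center but purple or red is not meant.

How it is judged:
By the outcome, as a careful person would: the job done as asked, in the order asked, and still so for the second after the job is handed in, with the robot touching nothing.
It also fails if it takes over 58 s, if anything falls off the work surface, if the arm or the gripper's body presses on something with over 40 N, if the wrist force passes 120 N, or if a joint passes its speed limit or range.

## Working session

There is one attempt and no reset: what is moved stays moved. The work goes in short steps, Python scripts to look and compute and a tool call to move; the robot and the scene stay as the last step left them, time stands still between calls to the robot, and variables do not carry over. Pictures are saved under pics/ and viewed, and the job is handed in when it is done.

Besides the shell and the picture viewer there is one more tool, called after "Request:" by a JSON object that holds its "fn" and its "kwargs". move_arm: Moves the arm, as the interface text tells. Its arguments: {"type":"object","properties":{"rows":{"type":"array"}},"required":["rows"]}

```bash
mkdir -p pics; ls; python3 - <<'E'
from workcell import ctrl,get_image,calibration
import cv2
o=ctrl.get_obs();print(o)
for n in("scene","top","wrist"):
    cv2.imwrite(f"pics/{n}0.png",get_image(n));print(n,calibration(n))
E
```

```text
pics
{'t': 0.0, 'qpos': array([-1.14701546e+00,  4.23805875e-01,  1.63068660e+00, -2.39869517e-05,
        1.08857912e+00, -1.90141881e-02]), 'qvel': array([ 1.82382407e-04, -1.38331148e-03,  1.13999110e-05, -9.81642712e-04,
       -3.78765330e-04, -7.28161535e-04]), 'joint_torque': array([-3.93560940e-04, -5.44624364e+01, -2.73662496e+01,  6.43780734e-02,
        2.27545534e-02, -1.24000489e-04]), 'ee_pos': array([ 267.57551667, -564.21944568,  221.92485563]), 'orientation': array([ 1.97631561,  0.44639096, -1.97696008]), 'ft_force': array([-0.46029311, -0.00699991,  0.39977208]), 'moment': array([ 0.03333147, -0.03545352,  0.02729549]), 'width': 87.6338413774609}
scene {'fx': 433.9911453099469, 'fy': 433.9911453099469, 'cx': 322.38371000895216, 'cy': 199.42409071730674, 'view': array([[-3.10823400e-01,  9.50464892e-01, -2.30287484e-03,
         1.33168729e+02],
       [-6.92018942e-01, -2.24643569e-01,  6.86035750e-01,
         3.33669373e+02],
       [ 6.51535569e-01,  2.14829597e-01,  7.27564187e-01,
        -1.48953325e+03],
       [ 0.00000000e+00,  0.00000000e+00,  0.00000000e
[... 251 characters left out ...]
-01, -2.45203971e-02,  1.96048634e-01,
        -6.16402551e+02],
       [-1.96444823e-01, -1.49303795e-02,  9.80401201e-01,
        -1.02018828e+03],
       [ 0.00000000e+00,  0.00000000e+00,  0.00000000e+00,
         1.00000000e+00]])}
wrist {'fx': 318.3068292270433, 'fy': 318.3068292270433, 'cx': 324.3897823799852, 'cy': 199.26948911969137, 'T_tool_cam': array([[ 1.08041543e-03,  2.44046141e-01, -9.69763019e-01,
        -1.61947567e+02],
       [ 9.99999401e-01, -4.34048931e-04,  1.00487108e-03,
         8.56819544e-01],
       [-1.75689692e-04, -9.69763524e-01, -2.44046464e-01,
        -6.71545140e+01],
       [ 0.00000000e+00,  0.00000000e+00,  0.00000000e+00,
         1.00000000e+00]])}
```

View pics/scene0.png

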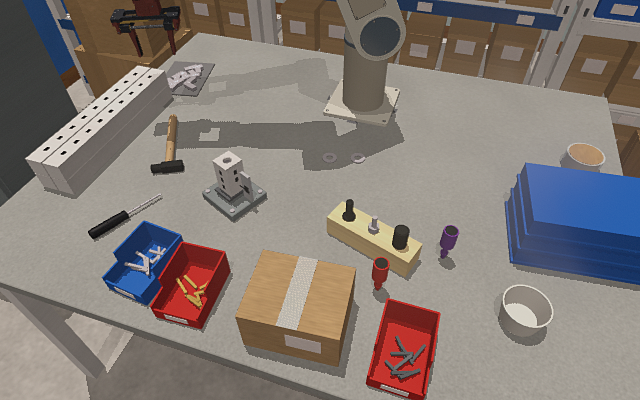

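View pics/top0.png

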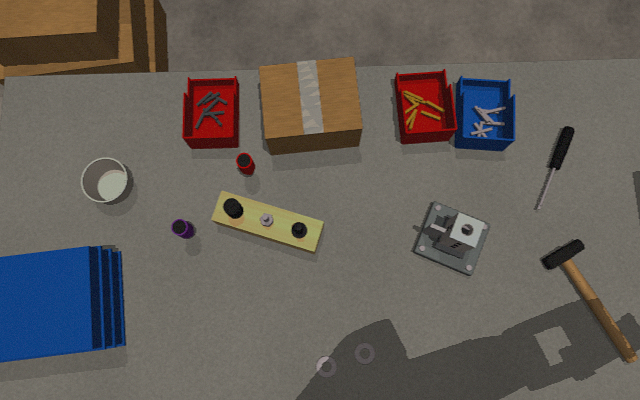

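View pics/wrist0.png

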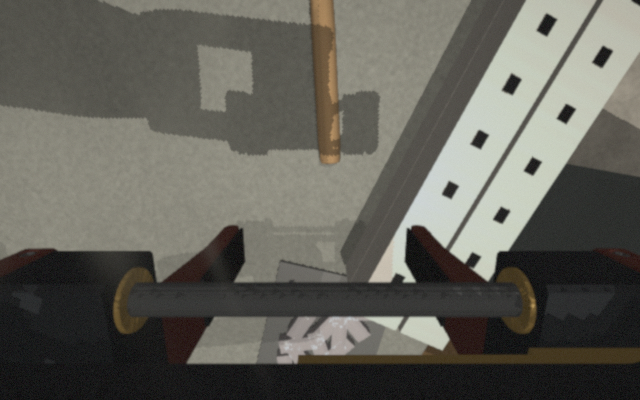

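Candidates in the top view are the thick black head at (233,208), the slim black plug at (299,230), the steel bolt at (266,219), the red look-alike at (245,163) and the purple one at (182,228). By the description it is (233,208), and I'm checking that in a close crop.

```bash
python3 - <<'E'
import cv2,numpy as np
a=cv2.imread("pics/top0.png");s=cv2.imread("pics/scene0.png")
c=[cv2.resize(a[170:270,195:335],None,fx=2.8,fy=2.8,interpolation=cv2.INTER_CUBIC),cv2.resize(a[190:290,390:530],None,fx=2.8,fy=2.8,interpolation=cv2.INTER_CUBIC),
cv2.resize(s[185:285,310:450],None,fx=2.8,fy=2.8,interpolation=cv2.INTER_CUBIC),cv2.resize(s[130:230,170:310],None,fx=2.8,fy=2.8,interpolation=cv2.INTER_CUBIC)]
cv2.imwrite("pics/crop.png",np.vstack([np.hstack(c[:2]),np.hstack(c[2:])]))
E
```

```text
(no output)
```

View pics/crop.png

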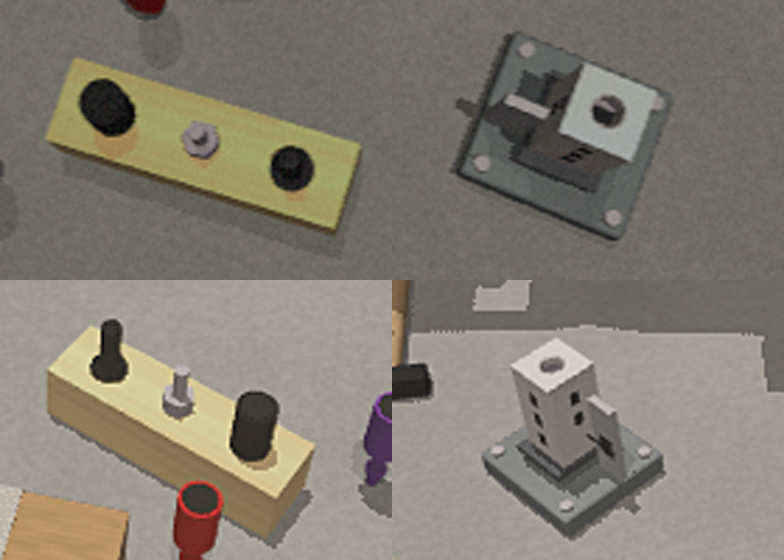

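The crop confirms it: the thick plain cylinder at top-view (233,208) and scene (401,237) is the foot, and the plug is slim with a flange. The upright's hole is at about top-view (467,229). Next I measure both.

```bash
cat > h.py <<'E'
import numpy as np,cv2
from scipy.spatial.transform import Rotation as R
from workcell import ctrl,get_image,calibration
def cam(n,o=None):
    c=calibration(n)
    if n!="wrist": V=np.linalg.inv(c["view"])
    else:
        T=np.eye(4);T[:3,:3]=R.from_rotvec(o["orientation"]).as_matrix();T[:3,3]=o["ee_pos"];V=T@c["T_tool_cam"]
    return c,V
def cast(n,uv,z,o=None):
    c,V=cam(n,o);uv=np.atleast_2d(uv).astype(float)
    d=np.c_[(uv[:,0]-c["cx"])/c["fx"],-(uv[:,1]-c["cy"])/c["fy"],-np.ones(len(uv))]@V[:3,:3].T
    return V[:3,3]+d*((z-V[2,3])/d[:,2])[:,None]
def proj(n,p,o=None):
    c,V=cam(n,o);q=np.c_[np.atleast_2d(p),np.ones(len(np.atleast_2d(p)))]@np.linalg.inv(V).T
    return np.c_[c["cx"]+c["fx"]*q[:,0]/-q[:,2],c["cy"]-c["fy"]*q[:,1]/-q[:,2]]
def big(m):
    cs,_=cv2.findContours(m.astype(np.uint8),cv2.RETR_EXTERNAL,cv2.CHAIN_APPROX_NONE)
    return max(cs,key=cv2.contourArea)
E
python3 - <<'E'
from h import *
for n,bz,uz,off in(("top",(200,180,335,262),(430,200,500,270),None),("scene",(320,195,430,280),(200,140,260,200),None)):
    a=cv2.imread(f"pics/{n}0.png");hsv=cv2.cvtColor(a,cv2.COLOR_BGR2HSV)
    def roi(b):
        m=np.zeros(a.shape[:2],bool);m[b[1]:b[3],b[0]:b[2]]=1;return m
    y=(hsv[...,0]>15)&(hsv[...,0]<38)&(hsv[...,1]>70)&(hsv[...,2]>(150 if n=="top" else 150))&roi(bz)
    c=big(y);hull=cv2.convexHull(c);r=cv2.minAreaRect(cast(n,hull[:,0],58)[:,:2].astype(np.float32));print(n,"blocktop",r)
    w=(hsv[...,1]<40)&(hsv[...,2]>185)&roi(uz)
    if w.any():
        c=big(w);r=cv2.minAreaRect(cast(n,cv2.convexHull(c)[:,0],137)[:,:2].astype(np.float32));print("upright",r,cv2.boundingRect(c))
    hb=(222,196,246,220) if n=="top" else (388,222,412,254)
    d=(hsv[...,2]<75)&roi(hb);c=big(d);print("head",cv2.boundingRect(c),cv2.contourArea(c),cv2.minAreaRect(c))
    x,yy,ww,hh=cv2.boundingRect(c)
E
```

```text
top blocktop ((586.0120239257812, 175.17657470703125), (223.74009704589844, 65.0803451538086), 71.42129516601562)
head (223, 198, 20, 21) 269.0 ((233.00001525878906, 208.00001525878906), (21.21320343017578, 15.55634880065918), 45.0)
scene blocktop ((587.8735961914062, 178.13108825683594), (224.595947265625, 65.92908477783203), 72.13368225097656)
upright ((543.1307983398438, -213.19253540039062), (51.274139404296875, 51.702171325683594), 64.9768295288086) (213, 151, 29, 19)
head (392, 225, 17, 25) 297.0 ((400.0961608886719, 237.0192413330078), (14.708709716796875, 24.71063232421875), 11.309932708740234)
```

```bash
python3 - <<'E'
from h import *
print(cast("top",[[233.0,208.0]],83),cast("scene",[[400.3,237.2]],83))
a=cv2.imread("pics/top0.png");hsv=cv2.cvtColor(a,cv2.COLOR_BGR2HSV)
for th in(140,160,180):
    m=(hsv[...,1]<45)&(hsv[...,2]>th);m[:200]=0;m[260:]=0;m[:,:435]=0;m[:,495:]=0
    c=big(m);print(th,cv2.boundingRect(c),cv2.minAreaRect(cast("top",cv2.convexHull(c)[:,0],137)[:,:2].astype(np.float32)))
# hole
for n,b,f in(("top",(455,215,485,245),150),("scene",(218,152,236,168),150)):
    g=cv2.imread(f"pics/{n}0.png")[b[1]:b[3],b[0]:b[2]].max(2)
    np.set_printoptions(linewidth=200)
    print(g)
o=ctrl.get_obs();print(R.from_rotvec(o["orientation"]).as_matrix().round(3))
E
```

```text
[[608.73189156 241.64268448  83.        ]] [[608.46362456 244.23215354  83.        ]]
140 (450, 213, 36, 34) ((544.324951171875, -217.29666137695312), (56.158470153808594, 50.88705062866211), 65.93372344970703)
160 (451, 213, 33, 34) ((545.7380981445312, -215.09243774414062), (49.3266716003418, 50.32992935180664), 65.44402313232422)Traceback (most recent call last):
  File "<stdin>", line 6, in <module>
  File "h.py", line 19, in big
    return max(cs,key=cv2.contourArea)
ValueError: max() iterable argument is empty
```

```bash
python3 - <<'E'
from h import *
o=ctrl.get_obs();M=R.from_rotvec(o["orientation"]).as_matrix();print(M.round(3))
ya=np.degrees(np.arctan2(M[1,1],M[0,1]));print("tool y angle",ya)
for t in(-18.2,65.4-90,65.4):
    d=(t-ya+90)%180-90;print(t,d,np.radians(d),np.radians(d+180),np.radians(d-180))
E
```

```text
[[-0.     0.428 -0.904]
 [ 0.001 -0.904 -0.428]
 [-1.    -0.001 -0.   ]]
tool y angle -64.63084757963749
-18.2 46.430847579637486 0.8103711647563142 3.9519638183461074 -2.331221488833479
-24.599999999999994 40.03084757963751 0.6986700926286775 3.8402627462184706 -2.4429225609611156
65.4 -49.96915242036249 -0.872126234166219 2.269466419423574 -4.013718887756013
```

Request:
{"fn": "move_arm", "kwargs": {"rows": [[55,70,8,0.16,-1],[110,140,8,0.32,-1],[165,210,8,0.48,-1],[220,280,8,0.64,-1],[277,350,8,0.81,-1],[277,350,8,0.81,-1],[277,350,8,0.81,-1],[277,350,8,0.81,-1],[277,350,8,0.81,-1],[277,350,8,0.81,-1],[277,350,8,0.81,-1]]}}

```text
t: 1.52
ee_pos: [543.8, -215.6, 230.1]
orientation: [1.44, 1.042, -1.442]
ft_force: [1.1, -0.1, 0.1]
width: 88.2
```

```bash
python3 - <<'E'
from h import *
o=ctrl.get_obs();im=get_image("wrist");cv2.imwrite("pics/w1.png",im)
np.save("o1.npy",o,allow_pickle=True)
print(o["t"],o["ee_pos"],o["orientation"],o["ft_force"],o["qvel"].round(3));print(proj("wrist",[[544.5,-214,137]],o))
E
```

```text
1.525 [ 543.8014425  -215.62553861  230.05683361] [ 1.44034592  1.04157192 -1.44197559] [ 1.07108967 -0.07359022  0.09030156] [ 0.002  0.    -0.     0.001  0.     0.002]
[[323.44838999 199.88551082]]
```

View pics/w1.png

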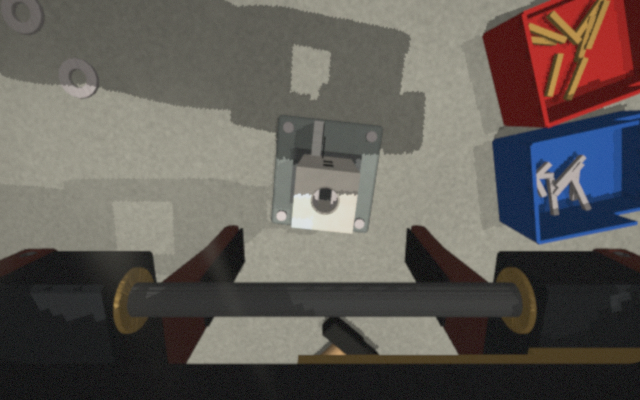

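```bash
python3 - <<'E'
from h import *
o=np.load("o1.npy",allow_pickle=True).item();a=cv2.imread("pics/w1.png")
cv2.imwrite("pics/w1c.png",cv2.resize(a[150:250,265:390],None,fx=5.5,fy=5.5,interpolation=cv2.INTER_CUBIC))
E
```

```text
(no output)
```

View pics/w1c.png

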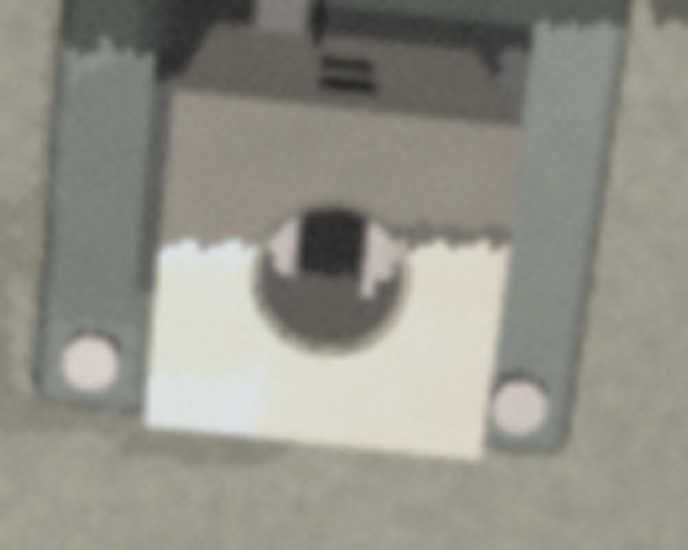

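The hole rim is centred at wrist pixel (324.8,200.3) in the upright's end face. The face corners average to about the same pixel.

```bash
python3 - <<'E'
from h import *
o=np.load("o1.npy",allow_pickle=True).item()
print(cast("wrist",[[324.8,200.3],[265+332/5.5-.4,150+275.5/5.5-.4]],137,o),cast("wrist",np.array([[175,92],[525,125],[483,458],[146,427]])/5.5+[264.6,149.6],137,o))
t=cv2.imread("pics/top0.png");cv2.imwrite("pics/tc.png",cv2.resize(t[205:255,440:500],None,fx=10,fy=10,interpolation=cv2.INTER_CUBIC))
E
```

```text
[[ 545.44943586 -214.68599904  137.        ]
 [ 545.74089683 -214.23547704  137.        ]] [[ 532.61684466 -180.71824227  137.        ]
 [ 579.84359916 -201.47623962  137.        ]
 [ 558.73703043 -249.10080271  137.        ]
 [ 511.08096958 -228.05431055  137.        ]]
```

View pics/tc.png

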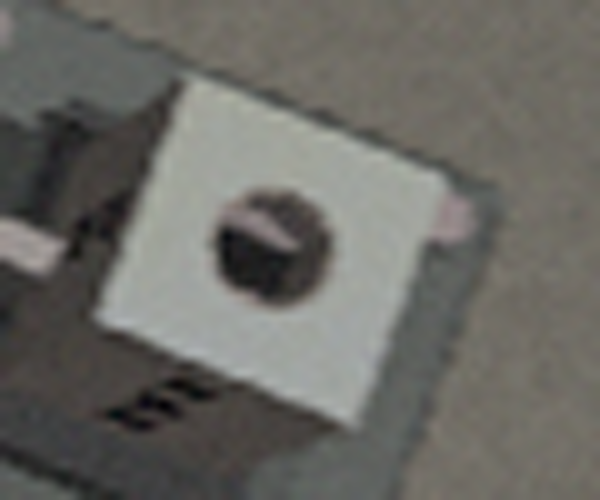

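Request:
{"fn": "move_arm", "kwargs": {"rows": [[5,57,0,0,-1],[14,114,0,0,-1],[22,171,-5,0,-1],[30,228,-10,0,-1],[38,285,-15,0,-1],[46,342,-20,0,-1],[55,400,-25,0,-1],[65,458,-28,0,-1],[65,458,-28,0,-1],[65,458,-28,0,-1],[65,458,-28,0,-1],[65,458,-28,0,-1]]}}

```text
t: 3.08
ee_pos: [609.1, 241.1, 202.4]
orientation: [1.442, 1.04, -1.443]
ft_force: [-0.6, 0.3, -0.3]
width: 87.7
```

```bash
python3 - <<'E'
from h import *
o=ctrl.get_obs();im=get_image("wrist");cv2.imwrite("pics/w2.png",im)
np.save("o2.npy",o,allow_pickle=True)
print(o["t"],o["ee_pos"],o["orientation"],o["ft_force"],o["qvel"].round(3));print(proj("wrist",[[608.5,243,108]],o))
cv2.imwrite("pics/w2c.png",cv2.resize(im[120:280,225:425],None,fx=3.5,fy=3.5,interpolation=cv2.INTER_CUBIC))
E
```

```text
3.075 [609.06570771 241.06008047 202.38208405] [ 1.44169268  1.04037874 -1.44304797] [-0.64716517  0.32759977 -0.26264813] [ 0.006  0.002 -0.004  0.001  0.     0.001]
[[321.86466076 199.61674737]]
```

View pics/w2c.png

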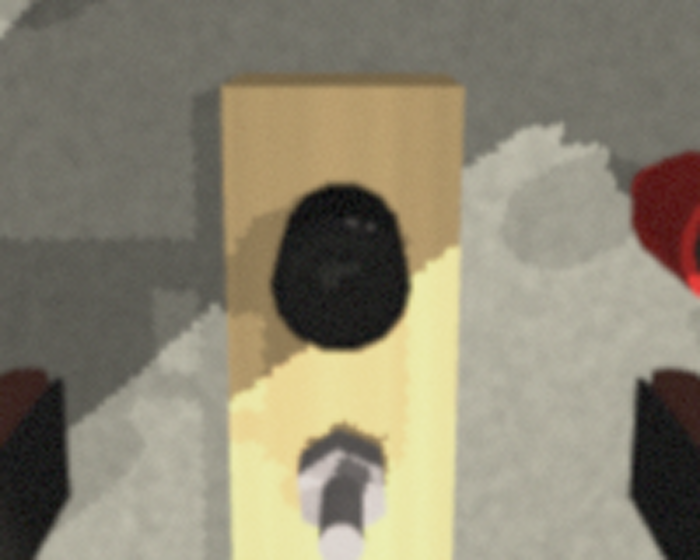

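Head at wrist pixel (322.1,199.6), which matches the (608.5,243) estimate. I descend and grasp.

Request:
{"fn": "move_arm", "kwargs": {"rows": [[-0.5,2,-40,0,-1],[-0.5,2,-80,0,-1],[-0.5,2,-110,0,-1],[-0.5,2,-130,0,-1],[-0.5,2,-138,0,-1],[-0.5,2,-138,0,-1],[-0.5,2,-138,0,-1],[-0.5,2,-138,0,-1]]}}

```text
t: 4.12
ee_pos: [609.3, 243.5, 65.5]
orientation: [1.443, 1.04, -1.441]
ft_force: [-0.6, -0.1, -0.2]
width: 88.1
```

Request:
{"fn": "move_arm", "kwargs": {"rows": [[0,0,0,0,1],[0,0,0,0,1],[0,0,0,0,1],[0,0,0,0,1],[0,0,0,0,1],[0,0,0,0,1],[0,0,0,0,1],[0,0,0,0,1]]}}

```text
t: 5.12
ee_pos: [609.2, 243.5, 65.4]
orientation: [1.443, 1.04, -1.441]
ft_force: [-0.2, 0.6, -1.0]
width: 33.7
```

Request:
{"fn": "move_arm", "kwargs": {"rows": [[0,0,20,0,1],[0,0,60,0,1],[0,0,110,0,1],[0,0,160,0,1],[0,0,160,0,1],[0,0,160,0,1],[0,0,160,0,1]]}}

```text
t: 6.0
ee_pos: [608.2, 243.2, 224.1]
orientation: [1.441, 1.041, -1.444]
ft_force: [-0.2, 0.1, -0.5]
width: 33.3
```

```bash
python3 - <<'E'
from h import *
o=ctrl.get_obs();im=get_image("wrist");cv2.imwrite("pics/w3.png",im);cv2.imwrite("pics/s3.png",get_image("scene"))
print(o["t"],o["ee_pos"],o["ft_force"],o["moment"])
E
```

```text
6.0 [608.22383693 243.17889272 224.05120715] [-0.18773649  0.09256384 -0.4509252 ] [-0.02246305 -0.03191536  0.00143033]
```

View pics/w3.png

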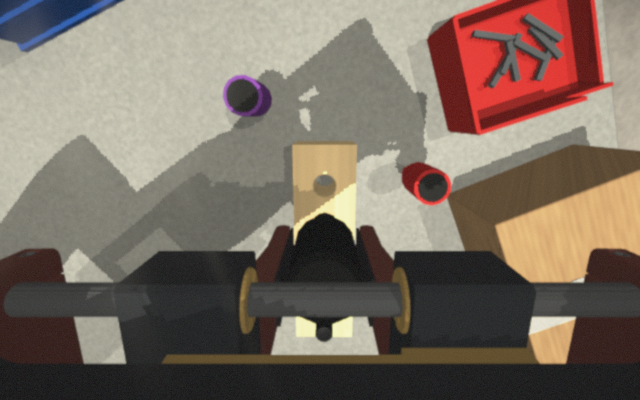

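View pics/s3.png

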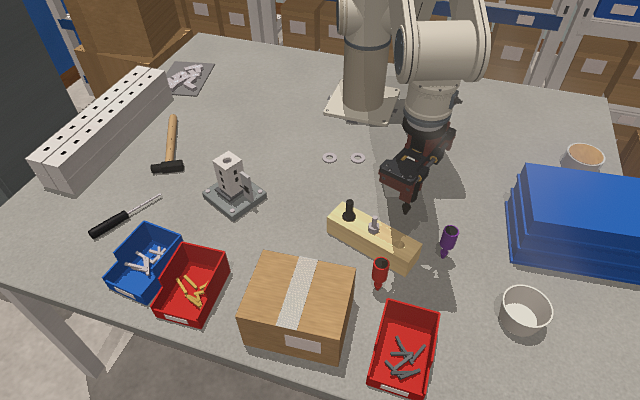

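The foot hangs upright between the fingers, its tip at scene (405,208), and its block hole at wrist (324,185) is empty. The bolt and plug are still in the block. I carry it over the upright.

Request:
{"fn": "move_arm", "kwargs": {"rows": [[-5,-40,5,0,1],[-13,-90,5,0,1],[-21,-147,5,0,1],[-29,-204,5,0,1],[-37,-261,5,0,1],[-45,-318,5,0,1],[-53,-375,5,0,1],[-60,-430,5,0,1],[-62.7,-457.7,5,0,1],[-62.7,-457.7,5,0,1],[-62.7,-457.7,5,0,1],[-62.7,-457.7,5,0,1]]}}

```text
t: 7.6
ee_pos: [545.8, -213.2, 228.7]
orientation: [1.44, 1.042, -1.443]
ft_force: [0.4, -0.2, -0.8]
width: 33.5
```

```bash
python3 - <<'E'
from h import *
o=ctrl.get_obs();im=get_image("wrist");cv2.imwrite("pics/w4.png",im);s=get_image("scene");t=get_image("top")
print(o["t"],o["ee_pos"],o["orientation"],o["ft_force"],o["moment"],o["qvel"].round(3))
cs=cv2.resize(s[100:220,180:280],None,fx=4,fy=4,interpolation=cv2.INTER_CUBIC)
ct=cv2.resize(t[150:270,420:520],None,fx=4,fy=4,interpolation=cv2.INTER_CUBIC)
cv2.imwrite("pics/st4.png",np.hstack([cs,ct]))
p=o["ee_pos"];print("tip",proj("scene",p+[0,0,-59.4]),"hole",proj("scene",[545.5,-214.5,137]))
E
```

```text
7.6 [ 545.8312822  -213.16956564  228.6932634 ] [ 1.43979019  1.04234137 -1.44294674] [ 0.39484786 -0.15548366 -0.84664654] [-0.02135679  0.00175175 -0.00524331] [ 0.002 -0.004 -0.005 -0.001 -0.001 -0.003]
tip [[224.00879527 150.14299312]] hole [[225.75690656 159.92359232]]
```

View pics/st4.png

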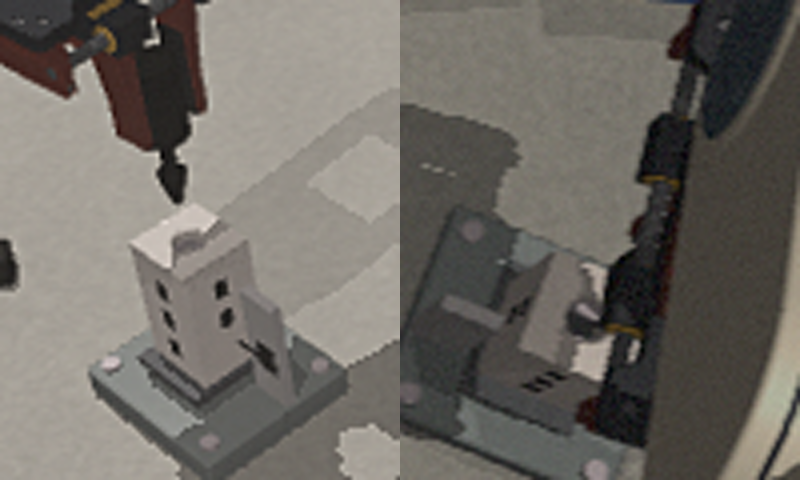

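View pics/w4.png

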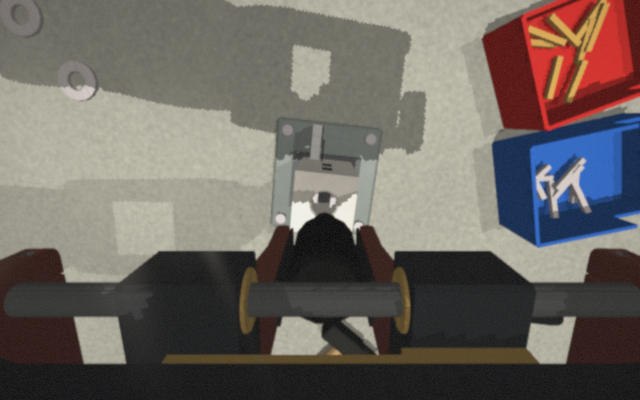

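Tip at scene (225,150.5) and hole at (226.6,160). Both match the projection to within a pixel, with the same bias. I shift by (-0.3,-1.4) and start the insertion.

Request:
{"fn": "move_arm", "kwargs": {"rows": [[-0.3,-1.4,-10,0,1],[-0.3,-1.4,-25,0,1],[-0.3,-1.4,-37,0,1],[-0.3,-1.4,-43,0,1],[-0.3,-1.4,-43,0,1],[-0.3,-1.4,-43,0,1]]}}

```text
t: 8.5
ee_pos: [545.9, -215.0, 186.2]
orientation: [1.44, 1.041, -1.442]
ft_force: [-0.0, -0.7, 0.6]
width: 33.7
```

```bash
python3 - <<'E'
from h import *
o=ctrl.get_obs();s=get_image("scene");im=get_image("wrist")
print(o["t"],o["ee_pos"],o["ft_force"],o["moment"])
cs=cv2.resize(s[100:220,180:280],None,fx=4,fy=4,interpolation=cv2.INTER_CUBIC)
ct=cv2.resize(im[100:220,270:370],None,fx=4,fy=4,interpolation=cv2.INTER_CUBIC)
cv2.imwrite("pics/s5.png",np.hstack([cs,ct]))
E
```

```text
8.5 [ 545.91315373 -215.01715562  186.24149012] [-0.00713142 -0.73468182  0.62501376] [-0.04421744 -0.02914491 -0.04458938]
```

View pics/s5.png

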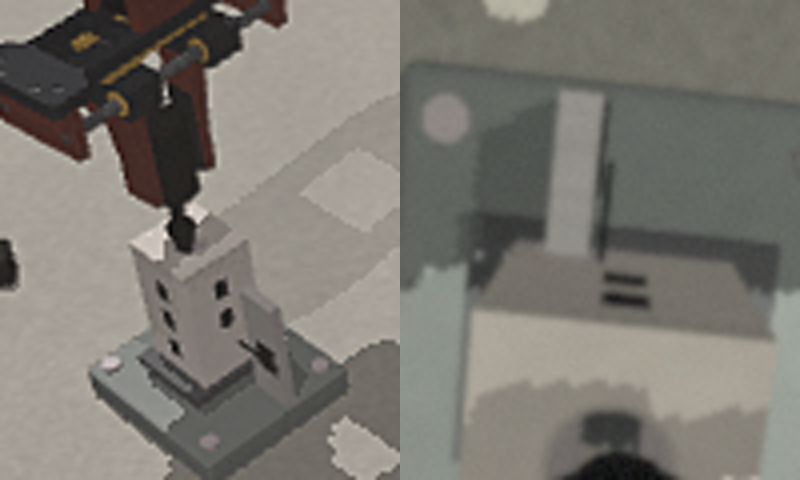

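Request:
{"fn": "move_arm", "kwargs": {"rows": [[-0.2,0.2,-4,0,1],[-0.2,0.2,-8,0,1],[-0.2,0.2,-12,0,1],[-0.2,0.2,-15,0,1],[-0.2,0.2,-15,0,1]]}}

```text
t: 9.22
ee_pos: [545.1, -214.4, 170.9]
orientation: [1.44, 1.043, -1.443]
ft_force: [-1.7, 2.2, 0.7]
width: 33.6
```

```bash
python3 - <<'E'
from h import *
o=ctrl.get_obs()
print(o["t"],o["ee_pos"],o["ft_force"],o["moment"])
E
```

```text
9.225 [ 545.12280235 -214.35726322  170.94634743] [-1.73608128  2.24315406  0.68483201] [0.64527774 0.40575113 0.03791737]
```

The side force (-1.7,+2.2) N says the hole lies slightly to -x, +y, so I ease that way while lowering.

Request:
{"fn": "move_arm", "kwargs": {"rows": [[-0.5,0.7,0,0,1],[-0.5,0.7,-2,0,1],[-0.5,0.7,-4,0,1],[-0.5,0.7,-5,0,1],[-0.5,0.7,-5,0,1]]}}

```text
t: 9.85
ee_pos: [544.9, -213.9, 166.2]
orientation: [1.44, 1.042, -1.443]
ft_force: [-2.4, 0.6, 4.8]
width: 33.4
```

```bash
python3 - <<'E'
from h import *
o=ctrl.get_obs()
print(o["t"],o["ee_pos"],o["ft_force"],o["moment"])
E
```

```text
9.85 [ 544.89081449 -213.86556139  166.2227583 ] [-2.43633989  0.57124821  4.75496433] [ 0.05427432  0.26595567 -0.00233678]
```

Request:
{"fn": "move_arm", "kwargs": {"rows": [[-0.7,0.2,-1,0,1],[-0.7,0.2,-2,0,1],[-0.7,0.2,-2,0,1]]}}

```text
t: 10.22
ee_pos: [544.9, -213.9, 164.8]
orientation: [1.441, 1.04, -1.441]
ft_force: [0.3, 0.2, 5.4]
width: 33.3
```

```bash
python3 - <<'E'
from h import *
o=ctrl.get_obs()
print(o["t"],o["ee_pos"],o["ft_force"],o["moment"])
E
```

```text
10.225 [ 544.91179614 -213.9443655   164.77619209] [0.2556324  0.24903799 5.39723392] [ 0.06814113  0.12721585 -0.02008139]
```

Request:
{"fn": "move_arm", "kwargs": {"rows": [[0,0,-1,0,1],[0,0,-2,0,1],[0,0,-2.5,0,1],[0,0,-2.5,0,1]]}}

```text
t: 10.72
ee_pos: [545.4, -214.2, 162.7]
orientation: [1.441, 1.039, -1.441]
ft_force: [-1.3, -0.1, 6.8]
width: 33.8
```

```bash
python3 - <<'E'
from h import *
o=ctrl.get_obs()
print(o["t"],o["ee_pos"],o["ft_force"],o["moment"])
s=get_image("scene");im=get_image("wrist")
cs=cv2.resize(s[100:220,180:280],None,fx=4,fy=4,interpolation=cv2.INTER_CUBIC)
ct=cv2.resize(im[100:220,270:370],None,fx=4,fy=4,interpolation=cv2.INTER_CUBIC)
cv2.imwrite("pics/s6.png",np.hstack([cs,ct]))
E
```

```text
10.725 [ 545.40563677 -214.17923179  162.73997672] [-1.25626075 -0.08420722  6.77702014] [ 0.07371561  0.21724886 -0.03220587]
```

View pics/s6.png

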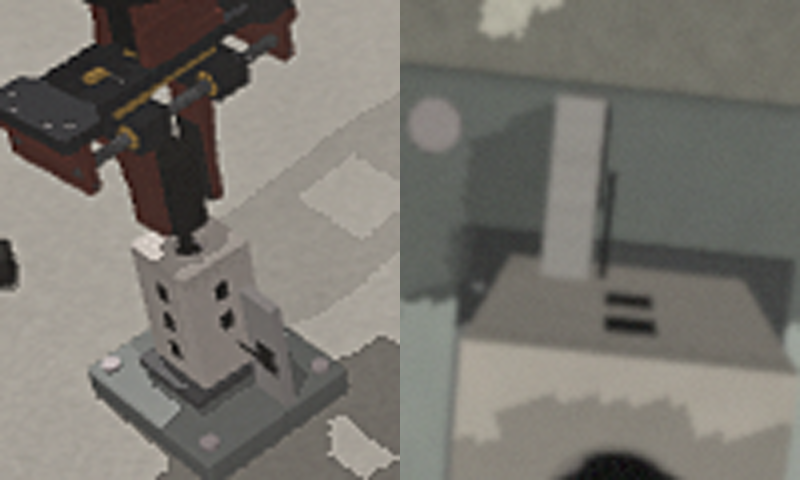

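The barb is inside the hole, with only the thin stem showing above the rim. I continue down.

Request:
{"fn": "move_arm", "kwargs": {"rows": [[-0.3,0,-1,0,1],[-0.3,0,-2,0,1],[-0.3,0,-3,0,1],[-0.3,0,-3,0,1]]}}

```text
t: 11.32
ee_pos: [545.8, -214.4, 160.4]
orientation: [1.441, 1.038, -1.439]
ft_force: [-1.3, 1.9, 6.3]
width: 33.7
```

Request:
{"fn": "move_arm", "kwargs": {"rows": [[-0.7,0.4,-1,0,1],[-0.7,0.4,-2,0,1],[-0.7,0.4,-3,0,1],[-0.7,0.4,-3,0,1]]}}

```text
t: 11.82
ee_pos: [545.8, -214.4, 158.1]
orientation: [1.442, 1.036, -1.438]
ft_force: [-2.1, 1.1, 6.7]
width: 33.6
```

Request:
{"fn": "move_arm", "kwargs": {"rows": [[-0.8,0.4,-1,0,1],[-0.8,0.4,-2,0,1],[-0.8,0.4,-3,0,1],[-0.8,0.4,-3,0,1]]}}

```text
t: 12.32
ee_pos: [545.7, -214.3, 155.9]
orientation: [1.442, 1.034, -1.437]
ft_force: [-1.2, 0.5, 7.3]
width: 33.5
```

```bash
python3 - <<'E'
from h import *
o=ctrl.get_obs()
print(o["t"],o["ee_pos"],o["ft_force"],o["moment"]);M=R.from_rotvec(o["orientation"]).as_matrix();print(M.round(4))
E
```

```text
12.325 [ 545.73262281 -214.31498166  155.87748512] [-1.24865297  0.47928972  7.30970421] [0.06031824 0.28119862 0.00823426]
[[ 0.0059  0.9492 -0.3147]
 [-0.0031 -0.3147 -0.9492]
 [-1.      0.0066  0.0011]]
```

Request:
{"fn": "move_arm", "kwargs": {"rows": [[-0.6,0.3,-1.5,0,1],[-0.6,0.3,-3,0,1],[-0.6,0.3,-4,0,1],[-0.6,0.3,-4,0,1]]}}

```text
t: 12.82
ee_pos: [545.3, -214.1, 151.9]
orientation: [1.442, 1.034, -1.437]
ft_force: [-0.9, -0.0, 4.4]
width: 33.6
```

Request:
{"fn": "move_arm", "kwargs": {"rows": [[-0.3,0.1,-1.5,0,1],[-0.3,0.1,-3,0,1],[-0.3,0.1,-3,0,1]]}}

```text
t: 13.2
ee_pos: [544.8, -213.9, 148.5]
orientation: [1.442, 1.034, -1.437]
ft_force: [0.2, 0.2, -0.3]
width: 33.6
```

The force fell from 7.3 N to zero, so it has snapped past the clip. Now I press it home.

Request:
{"fn": "move_arm", "kwargs": {"rows": [[0,0,-1.5,0,1],[0,0,-3,0,1],[0,0,-4.5,0,1],[0,0,-4.5,0,1]]}}

```text
t: 13.7
ee_pos: [544.6, -213.8, 143.9]
orientation: [1.442, 1.035, -1.437]
ft_force: [-1.2, 0.4, 1.7]
width: 33.7
```

Request:
{"fn": "move_arm", "kwargs": {"rows": [[0.2,0,-1,0,1],[0.2,0,-2,0,1],[0.2,0,-2,0,1],[0.2,0,-2,0,1]]}}

```text
t: 14.2
ee_pos: [544.7, -213.9, 142.5]
orientation: [1.442, 1.035, -1.437]
ft_force: [-3.9, 1.4, 7.2]
width: 33.7
```

Request:
{"fn": "move_arm", "kwargs": {"rows": [[-0.3,0.1,-1,0,1],[-0.3,0.1,-2,0,1],[-0.3,0.1,-2.5,0,1],[-0.3,0.1,-2.5,0,1]]}}

```text
t: 14.7
ee_pos: [544.7, -213.9, 141.2]
orientation: [1.442, 1.034, -1.437]
ft_force: [-3.6, 0.9, 11.4]
width: 33.7
```

```bash
python3 - <<'E'
from h import *
for i in range(2):
    o=ctrl.get_obs()
    print(o["t"],o["ee_pos"],o["ft_force"],o["moment"])
    s=get_image("scene")
cs=cv2.resize(s[100:220,180:280],None,fx=4,fy=4,interpolation=cv2.INTER_CUBIC)
cv2.imwrite("pics/s7.png",cs)
E
```

```text
14.7 [ 544.68475674 -213.86826544  141.23974913] [-3.61336689  0.87672424 11.40061597] [ 0.28142545  0.77212808 -0.03250106]
14.75 [ 544.67533759 -213.8831523   141.24782657] [-4.6543636   2.07153439 12.36577162] [0.27600922 0.78514503 0.01054129]
```

View pics/s7.png

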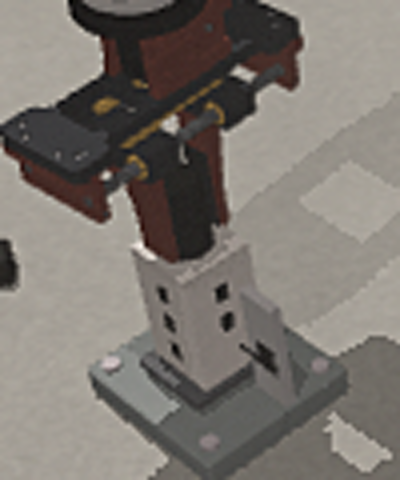

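The head now sits on the end face. A little more should reach about 16 N.

Request:
{"fn": "move_arm", "kwargs": {"rows": [[-0.4,0.2,-1,0,1],[-0.4,0.2,-2,0,1],[-0.4,0.2,-2.3,0,1],[-0.4,0.2,-2.3,0,1]]}}

```text
t: 15.3
ee_pos: [544.6, -213.9, 140.6]
orientation: [1.442, 1.033, -1.436]
ft_force: [-5.3, 1.8, 14.7]
width: 33.5
```

```bash
python3 - <<'E'
from h import *
for i in range(4):
    o=ctrl.get_obs()
    print(o["t"],o["ee_pos"],o["ft_force"],o["moment"])
    s=get_image("scene")
E
```

```text
15.3 [ 544.64381797 -213.85413275  140.57954537] [-5.26331413  1.78908934 14.74382095] [ 0.38137875  0.98040885 -0.03195878]
15.35 [ 544.70097086 -213.86424782  140.6091636 ] [-4.44602125  0.48193015 14.99733021] [ 0.30835124  0.89348581 -0.03782792]
15.4 [ 544.71575122 -213.92442992  140.6177963 ] [-5.05092909  2.29863406 14.92034433] [0.30285118 0.9118083  0.03599676]
15.45 [ 544.68175251 -213.89643844  140.5973145 ] [-4.45097709  1.26627085 15.2490651 ] [ 0.33931528  0.92727552 -0.02879336]
```

Request:
{"fn": "move_arm", "kwargs": {"rows": [[0,0,-1.2,0,1],[0,0,-2.1,0,1],[0,0,-2.1,0,1],[0,0,-2.1,0,1]]}}

```text
t: 16.0
ee_pos: [544.7, -213.9, 140.2]
orientation: [1.442, 1.032, -1.436]
ft_force: [-6.2, 1.2, 15.8]
width: 33.8
```

```bash
python3 - <<'E'
from h import *
for i in range(2):
    o=ctrl.get_obs()
    print(o["t"],o["ee_pos"],o["ft_force"],o["moment"])
    s=get_image("scene")
E
```

```text
16.0 [ 544.71288484 -213.87677348  140.16375757] [-6.1572227   1.18079107 15.7818475 ] [0.4900966  1.19324421 0.0098761 ]
16.05 [ 544.70408575 -213.89108815  140.16509197] [-5.23491454  3.15833419 16.59113779] [ 0.41876386  1.24959271 -0.06679828]
```

Pressed at about 16 N. Now I ease up and feel for the catch.

Request:
{"fn": "move_arm", "kwargs": {"rows": [[0,0,1.5,0,1],[0,0,3,0,1],[0,0,4.5,0,1],[0,0,5.5,0,1],[0,0,5.5,0,1]]}}

```text
t: 16.73
ee_pos: [544.8, -213.9, 145.5]
orientation: [1.443, 1.032, -1.436]
ft_force: [0.4, 0.3, -0.1]
width: 33.7
```

```bash
python3 - <<'E'
from h import *
o=ctrl.get_obs()
print(o["t"],o["ee_pos"],o["ft_force"],o["moment"])
E
```

```text
16.725 [ 544.80132127 -213.90270321  145.46655283] [ 0.438095    0.34984972 -0.11315572] [ 0.06299845 -0.08688197  0.03076418]
```

Request:
{"fn": "move_arm", "kwargs": {"rows": [[0,0,1,0,1],[0,0,2,0,1],[0,0,2.5,0,1],[0,0,2.5,0,1]]}}

```text
t: 17.23
ee_pos: [544.8, -213.9, 148.0]
orientation: [1.443, 1.032, -1.436]
ft_force: [0.5, -0.2, -0.1]
width: 33.8
```

Request:
{"fn": "move_arm", "kwargs": {"rows": [[0,0,1,0,1],[0,0,2,0,1],[0,0,2,0,1]]}}

```text
t: 17.6
ee_pos: [544.8, -213.9, 149.8]
orientation: [1.443, 1.032, -1.436]
ft_force: [0.6, 0.2, -2.9]
width: 33.4
```

It catches at about 149.2. I build the pull up in parts.

Request:
{"fn": "move_arm", "kwargs": {"rows": [[0,0,0.8,0,1],[0,0,1.6,0,1],[0,0,2.2,0,1],[0,0,2.2,0,1]]}}

```text
t: 18.1
ee_pos: [544.7, -213.9, 151.6]
orientation: [1.443, 1.033, -1.436]
ft_force: [3.4, -1.3, -10.8]
width: 33.7
```

```bash
python3 - <<'E'
from h import *
for i in range(4):
    o=ctrl.get_obs()
    print(o["t"],o["ee_pos"],o["ft_force"],o["moment"])
    s=get_image("scene")
E
```

```text
18.1 [ 544.67392256 -213.87288133  151.64315385] [  3.4479498   -1.3435568  -10.80873086] [-0.18488363 -0.5650378  -0.00997695]
18.15 [ 544.68980358 -213.87093525  151.68704367] [  3.13140737  -2.6878256  -10.26486098] [-0.25483449 -0.57523322 -0.02761304]
18.2 [ 544.67147834 -213.88463031  151.73177206] [  2.78176865  -1.45226637 -10.10711372] [-0.25430314 -0.65273041 -0.01896373]
18.25 [ 544.67932813 -213.88580587  151.76268149] [ 3.36109251 -1.0147194  -9.80815345] [-0.23187301 -0.62291365  0.00487832]
```

Request:
{"fn": "move_arm", "kwargs": {"rows": [[0.1,0,0.5,0,1],[0.1,0,0.5,0,1],[0.1,0,0.5,0,1]]}}

```text
t: 18.68
ee_pos: [544.7, -213.8, 152.2]
orientation: [1.442, 1.033, -1.436]
ft_force: [2.3, -0.5, -11.8]
width: 33.9
```

```bash
python3 - <<'E'
from h import *
for i in range(4):
    o=ctrl.get_obs()
    print(o["t"],o["ee_pos"],o["ft_force"],o["moment"])
    s=get_image("scene")
cs=cv2.resize(s[100:220,180:280],None,fx=4,fy=4,interpolation=cv2.INTER_CUBIC)
cv2.imwrite("pics/s8.png",cs)
E
```

```text
18.675 [ 544.6907869  -213.84939461  152.19428998] [  2.31503912  -0.4858204  -11.82779583] [-0.2802359  -0.655554   -0.02029942]
18.725 [ 544.67291819 -213.85442104  152.18181673] [  2.72411969  -1.75587379 -12.02898371] [-0.30158007 -0.71484001  0.02645649]
18.775 [ 544.69311902 -213.8437814   152.20881074] [  2.65357536  -0.64105427 -12.12845894] [-0.28429876 -0.5815278   0.00299339]
18.825 [ 544.67009742 -213.87349726  152.22194813] [  2.89835577  -1.01524941 -12.77820826] [-0.31267537 -0.61046166  0.02808299]
```

View pics/s8.png

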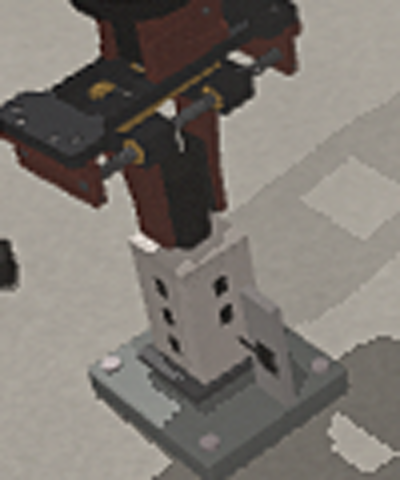

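Pull is 12 N, a touch high. I back off slightly to about 10.8 N and hold.

Request:
{"fn": "move_arm", "kwargs": {"rows": [[0,0,-0.3,0,1],[0,0,-0.3,0,1],[0,0,-0.3,0,1]]}}

```text
t: 19.25
ee_pos: [544.7, -213.9, 152.0]
orientation: [1.442, 1.033, -1.436]
ft_force: [2.3, -1.2, -10.8]
width: 33.8
```

```bash
python3 - <<'E'
from h import *
for i in range(4):
    o=ctrl.get_obs()
    print(o["t"],o["ee_pos"],o["ft_force"])
    s=get_image("scene")
E
```

```text
19.25 [ 544.68943795 -213.86260299  151.97908669] [  2.30532793  -1.17807333 -10.78106866]
19.3 [ 544.67560061 -213.85137817  151.96616591] [  3.16611652  -1.71881523 -10.9623392 ]
19.35 [ 544.68561646 -213.8547645   151.96416357] [  3.12861816  -0.77961985 -11.24665529]
19.4 [ 544.7139014  -213.84939814  151.98388843] [  2.71425626  -1.20269698 -11.10995985]
```

The pull is steady at 11 N on the wrist, or about 10.4 N net of the foot's weight. I hold it there; camera calls keep the target.

```bash
python3 - <<'E'
from h import *
f=[];z=[]
for i in range(32):
    o=ctrl.get_obs();f.append(o["ft_force"][2]);z.append(o["ee_pos"][2])
    s=get_image("scene")
print(o["t"],np.round(f,1),z[0],z[-1])
E
```

```text
21.0 [-10.6 -11.3 -11.5 -10.8 -11.5 -11.2 -10.8 -11.  -10.7 -10.9 -10.4 -11.2
 -11.  -10.6 -11.2 -11.  -10.9 -11.4 -10.7 -11.3 -10.5 -10.3 -11.1 -11.2
 -11.5 -11.  -10.9 -11.6 -11.1 -10.8 -11.8 -12. ] 151.9519224614024 151.93077204493437
```

Retained for over 1.6 s. Now I lower it to rest.

Request:
{"fn": "move_arm", "kwargs": {"rows": [[0,0,-0.7,0,1],[0,0,-1.5,0,1],[0,0,-2.5,0,1],[0,0,-4,0,1],[0,0,-5.5,0,1],[0,0,-7,0,1],[0,0,-7.4,0,1],[0,0,-7.4,0,1]]}}

```text
t: 22.05
ee_pos: [544.7, -213.9, 144.5]
orientation: [1.442, 1.033, -1.436]
ft_force: [1.0, -0.7, -1.7]
width: 33.8
```

```bash
python3 - <<'E'
from h import *
for i in range(3):
    o=ctrl.get_obs()
    print(o["t"],o["ee_pos"],o["ft_force"])
    s=get_image("scene")
E
```

```text
22.05 [ 544.71582873 -213.85413261  144.519027  ] [ 0.97408113 -0.72023196 -1.70120972]
22.1 [ 544.73815313 -213.89485258  144.56337339] [ 0.95754338 -0.7604671   0.02568946]
22.15 [ 544.70576497 -213.83799246  144.54285243] [ 0.37388747 -0.63360567 -0.85150872]
```

Request:
{"fn": "move_arm", "kwargs": {"rows": [[0,0,-0.5,0,1],[0,0,-1,0,1],[0,0,-1,0,1]]}}

```text
t: 22.58
ee_pos: [544.8, -213.9, 143.8]
orientation: [1.442, 1.033, -1.436]
ft_force: [-0.9, 0.7, 2.2]
width: 33.7
```

```bash
python3 - <<'E'
from h import *
for i in range(3):
    o=ctrl.get_obs()
    print(o["t"],o["ee_pos"],o["ft_force"])
    s=get_image("scene")
E
```

```text
22.575 [ 544.75367846 -213.89284896  143.75618349] [-0.88010282  0.72465852  2.19750063]
22.625 [ 544.77160873 -213.93294778  143.738881  ] [-0.81945175  0.9842574   2.72774533]
22.675 [ 544.75885977 -213.8914006   143.73043289] [-0.57461615  0.16875274  2.61947389]
```

The head rests on the upright with a light 2.5 N. I release it.

Request:
{"fn": "move_arm", "kwargs": {"rows": [[0,0,0,0,-1],[0,0,0,0,-1],[0,0,0,0,-1],[0,0,0,0,-1],[0,0,0,0,-1],[0,0,0,0,-1],[0,0,0,0,-1]]}}

```text
t: 23.6
ee_pos: [544.8, -213.9, 143.7]
orientation: [1.442, 1.033, -1.436]
ft_force: [0.1, 0.3, -0.9]
width: 87.5
```

Request:
{"fn": "move_arm", "kwargs": {"rows": [[0,0,10,0,-1],[0,0,30,0,-1],[0,0,70,0,-1],[0,0,110,0,-1],[0,0,130,0,-1],[0,0,130,0,-1],[0,0,130,0,-1]]}}

```text
t: 24.48
ee_pos: [544.2, -213.7, 273.0]
orientation: [1.442, 1.034, -1.437]
ft_force: [0.2, 0.1, -0.4]
width: 87.5
```

```bash
python3 - <<'E'
from h import *
o=ctrl.get_obs();im=get_image("wrist");s=get_image("scene")
print(o["t"],o["ee_pos"],o["ft_force"],o["width"])
cs=cv2.resize(s[100:220,180:280],None,fx=4,fy=4,interpolation=cv2.INTER_CUBIC)
ct=cv2.resize(im[100:280,250:400],None,fx=2.667,fy=2.667,interpolation=cv2.INTER_CUBIC)
cv2.imwrite("pics/s9.png",np.hstack([cs,ct]));cv2.imwrite("pics/s9f.png",s)
E
```

```text
24.475 [ 544.23324133 -213.6613901   273.01909906] [ 0.15669229  0.11341265 -0.40150052] 87.5407691443002
```

View pics/s9.png

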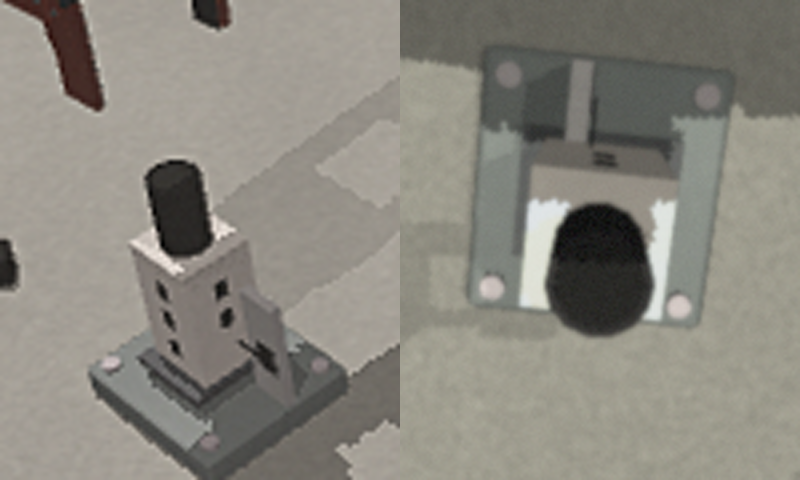

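View pics/s9f.png

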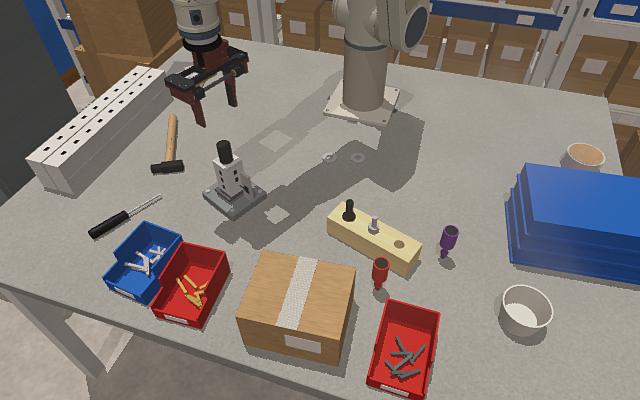

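The head sits flat on the upright at scene (224,152), the gripper is clear, and everything else is where it was. I hand the job in.

```bash
python3 -c "
from workcell import ctrl
print(ctrl.close_job(),ctrl.get_obs()['t'])"
```

```text
the job is handed in; nothing more can be done
the job is handed in; nothing more can be done
```

I took the foot out of the block and pressed it into the upright until it snapped in. I then pulled it to prove it holds, lowered it until its head rested on the upright, and let go. The job was handed in at about 24.5 s of the 58 s allowed.

- **Press:** the clip gave way at about 7 N and the force dropped to zero. I then pressed the head home at about 16 N; the highest reading was 16.6 N straight down. There was up to 6 N of side force, so the total was about 17.7 N, under the 20 N limit.
- **Pull:** the clip caught after about 5 mm of free play. I held about 11 N at the wrist (roughly 10.4 N on the clip once the foot's weight is taken off) for over 1.6 s, and the foot did not creep. While setting the pull, the reading briefly rose to 12.8 N, under the 15 N limit.
- **Release:** the head was resting with about 2.5 N on it when I opened the gripper. The last pictures show it flat on the upright, the gripper clear, and the bolt, plug, look-alikes and other items where they were.

**Off nominal:** the tool drifted about 0.4° from vertical during the insertion, which probably caused the side force (also about 3 N during the pull). I did not read the gauge pointer; the forces come from the wrist sensor, which has about 0.5 N of noise.

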